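# Turn the supply carousel to the full tape roll and lock it

## Task

Bring the full roll of packing tape round to the front of the supply carousel: push the bolt's knob all the way back to free the platter, push the platter round by a post on its rim until the bay with the full roll is at the bolt, and push the bolt fully home again so that the carousel is locked. Do not touch, lift or upset the goods standing on it, and leave the carton, stapler and box cutter beside it where they are.

Things in the scene. Friction and masses are not known exactly. Their poses are not given: they have to be found in the camera images.
- carousel: carousel for packing supplies: dark steel base fixed to the worktop, with a 62 mm wide tongue reaching 260 mm to the front that carries the bolt guide (158 to 246 mm from the axis, 35 mm high). On it turns a 300 mm round platter (see hub). Origin: on the turning axis at worktop height; its -x axis points to the carousel's front, the bolt side, which looks roughly at the robot.
- platter (a joint): angle of the platter in rad, 0 at the start, positive anticlockwise from above, no stops. With the bolt home it is locked; the locked angles are 0 and whole quarter turns (0.02 rad play). Bearing friction about 0.15 N m, lightly damped: pushed slowly it stops within a few degrees of where the push stops.
- hub (a point): on the turning axis at deck height. Platter: wooden deck 32 mm above the worktop; grey rim (outer 24 mm) 36 mm high; four radial dividers 5 mm thick, up to 72 mm, part it into four equal bays; middle hub 42 mm across, 84 mm high. The rim has a slot at the middle of each bay, 18 mm wide, tapering out to 36 mm at the outside.
- front (a point): fixed point of the base: the middle of whichever bay is at the front, 82 mm from the axis towards the bolt, at deck height. The goods stand within 6 mm of the middles of their bays (all 82 mm from the axis).
- bolt (a joint): travel of the sliding bolt in m: 0 = home in a rim slot (as at the start), 0.028 = fully back, away from the axis; clear of the rim from 0.02. About 3 N of friction; stays where left. Its round nose is 14 mm wide: pushed home, it draws the platter square from up to 4 degrees off; farther off it may strike the rim.
- bolt_knob (a point): middle of the bolt's upright black knob, 64 mm above the worktop, 190 mm from the axis when home and 218 mm when back, straight in front. Cap 22 mm across, 55 to 74 mm above the worktop, on a 12 mm stem. Between the knob and the platter's rim nothing is higher than 36 mm.
- post_0 (a point): grey post on the rim at the end of a divider, to push the platter round by (all four posts are alike, a quarter turn apart): 14 mm across, from the deck up to 78 mm above the worktop, 138 mm from the axis; the point is on its axis, 66 mm above the worktop; turns with the platter; at the start it is at the right end of the front bay's rim, seen from the robot
- post_3 (a point): grey post on the rim at the end of a divider, to push the platter round by (all four posts are alike, a quarter turn apart): 14 mm across, from the deck up to 78 mm above the worktop, 138 mm from the axis; the point is on its axis, 66 mm above the worktop; turns with the platter; at the start it is at the left end of the front bay's rim, seen from the robot
- tape_roll: full roll of brown packing tape standing on end in one of the left, right or back bays at the start: 69 mm across, 61 mm high, the only tall roll on the carousel; loose; origin at the centre of its underside
- tape_stub: nearly used-up tape roll, a low ring 68 mm across and 26 mm high, loose in the front bay at the start; origin at the centre of its underside
- blade_box: flat box of spare blades, 24x80x14 mm, loose in one of the other bays; origin at the middle of its underside
- tape_measure: pocket tape measure standing upright, 33x68x61 mm, loose in one of the other bays; origin at the middle of its underside
- parcel_s3: small carton 63x101x50 mm lying loose to the left of the carousel; origin at the centre of its underside
- stapler: desk stapler 36x145x42 mm lying loose at the front left; origin at the centre of its underside
- box_cutter: box cutter 22x152x17 mm lying loose at the front right; origin at the centre of its underside
Things that resemble listed ones, but are neither listed nor needed, are in the scene too. What is shaped like the tape_roll but turquoise or yellow is not meant.

How it is judged:
On the way, in this order (a step that is already met when the one before it is completed fails the run):
1. the bolt is drawn back (value of joint bolt above 0.02 m), for 0.1 s.
2. the bay with the full tape roll is turned to the front, the bolt still drawn (horizontal distance between tape_roll and front below 0.025 m and value of joint bolt above 0.012 m), for 0.2 s.
3. the bolt is pushed home (horizontal distance between tape_roll and front below 0.025 m and value of joint bolt below 0.003 m), for 0.2 s.
At the end, for the whole second after the job is handed in: the bolt is home (within 3 mm) in the slot of the bay that holds the full tape roll, so that the roll stands within 25 mm of the middle of the front bay; the platter is at rest and all four goods still stand upright in the bays (all of step 3 and velocity of joint platter between -0.05 and 0.05 rad/s and linear speed of tape_roll below 0.03 m/s and angle between each of tape_stub, tape_roll, blade_box, tape_measure's own z axis and vertical below 0.2 rad and horizontal distance between each of tape_stub, tape_roll, blade_box, tape_measure and hub below 0.105 m); the robot touches nothing.
It fails at once if the robot touches the goods standing on the carousel (contact force between any of the fingers, the arm and tape_stub above 1 N or contact force between any of the fingers, the arm and tape_roll above 1 N or contact force between any of the fingers, the arm and blade_box above 1 N or contact force between any of the fingers, the arm and tape_measure above 1 N).
It fails at once if a thing on the carousel is lifted off the deck, tipped or falls off (height (world z) of any of tape_stub, tape_roll, blade_box, tape_measure above 0.047 m or height (world z) of any of tape_stub, tape_roll, blade_box, tape_measure below 0.022 m or angle between any of tape_stub, tape_roll, blade_box, tape_measure's own z axis and vertical above 0.5 rad).
It fails at once if the carton, stapler or box cutter beside the carousel is moved more than 2 cm (distance of any of parcel_s3, stapler, box_cutter from where it was at the start of the episode above 0.02 m).
It also fails if it takes over 70 s, if anything falls off the work surface, if the arm or the gripper's body presses on something with over 40 N, if the wrist force passes 120 N, or if a joint passes its speed limit or range.

## Robot

A 7-joint arm with a two-finger parallel gripper is mounted at the origin on a cart in front of the work surface, level with it; the furniture and walls round the work are solid. World frame = base frame: x ahead of the robot, y to its left, z up, the work surface at z = 0. Lengths are in m, angles in rad, forces in N, time in s.
With the tool pointing down it reaches from about 0.4 to 0.875 m from the base axis. Payload 19.3 kg.
Tool frame: the origin (TCP) lies at the very end of the fingers, on their centre line; the grasp point (between the pads) lies 19 mm behind it; z points along the fingers, y is the line along which they close (so a half turn about z gives the same grasp; the last joint's range is limited). The gripper opens to 85 mm and grips with 20 to 120 N. Pads are 22 mm wide; open, the fingers measure 114 mm over their backs; the gripper's body (76 mm by 85 mm) begins 54 mm behind the grasp point. The pads swing forward as they close: fully open they stand 13 mm farther back than shut.
Start: joints at [-1.243, 0.521, -0.036, 1.599, 0.021, 1.021, -0.113], TCP at [0.242, 0.576, 0.201] pointing down, gripper open.
Joint ranges: [-2.91, 2.91], [-0.3, 2.13], [-1.5, 1.42], [0.17, 2.43], [-1.26, 4.41], [0.16, 1.93], [-2.52, 2.52]. Speed limits (rad/s): [1.89, 1.89, 2.39, 2.39, 3.01, 3.01, 3.01].

## Interface

Orientations are given as [roll, pitch, yaw] about the fixed x, y, z axes, in that order (R = Rz(yaw) Ry(pitch) Rx(roll)).
In Python, from workcell import bot, grab_frame, calibration, job gives the robot as it stands.
- The arm moves only by the tool hand_motion, called after ">>>" as name(argument=value, ...) on one line, values as JSON. Schema: {"type":"object","properties":{"plan":{"type":"array","items":{"type":"object","properties":{"aperture":{"type":"number"},"d":{"type":"array","items":{"type":"number"},"minItems":3,"maxItems":3},"turn_vec":{"type":"array","items":{"type":"number"},"minItems":3,"maxItems":3}},"additionalProperties":false,"required":["aperture"]},"minItems":1,"maxItems":5},"grip_n":{"type":"number"},"only":{"type":"string"},"quiet":{"type":"boolean"},"lines":{"type":"string"}},"required":["plan"],"additionalProperties":false}. plan is a list of rows, 1 to 5 of them, each an object with the fields aperture (the finger opening in m), d (a list: dx, dy, dz in mm), turn_vec (a list: a rotation vector rx, ry, rz in units of 0.25 rad); a field left out counts as zero (the opening has to be given); each row is the pose to reach, as a shift and turn from the pose commanded when the call began, along the tool's axes at that moment; what a row does not reach only later rows make up. A row lasts 1/8 s, in which the tool goes at most 0.0625 m and 0.188 rad, less where a joint would pass 70% of its speed; a pose out of reach is approached as far as the arm can. The fingers move at their own pace and stop on an object; grip_n is the grip in N (left out, the last holds). Time passes only in rows, so rows that do not move let the fingers close. The tool returns the time, the measured TCP pose, the force, the opening and the grip force at its end. only (a regular expression) keeps the lines of the reply that match it, lines (a string "A,B") keeps lines A to B, and quiet returns only ok. Input that does not fit is refused with a message, and nothing moves.
- bot.observe(): the state, without advancing time (a new reading comes with each control period).
- grab_frame(name): name is "scene" or "side" or "wrist"; returns (picture, depth): 420x560x3 uint8, blue, green, red; 420x560 float32, m along the optical axis (not along the pixel's ray), 0 where there is no reading.
- calibration(name): a dict with "vfov" (degrees; the focal length in pixels is half the picture's height over the tangent of half this angle, whatever the lens; pixels are square), "cx", "cy" (the principal point, pixels), "eye" and "attitude" of the camera in the world. Camera axes: x right, y down, z forward; pixel columns grow to the right and rows downward; lengths in m; the calibration is good to about 2 mm. A picture is of the moment at which its call begins: read the wrist's pose just before it. calibration takes no time and is no camera call; for the wrist camera it gives the pose at the moment of the call.
- job.job_done(): hands the job in; it is judged then, once.
The state is a dict: "clock": time; "qpos": joint angles; "qd": joint speeds; "joint_efforts": joint torques, N m; "position": TCP position; "tool_rot": TCP orientation; "force": force on the tool from outside, world axes, zero at the start; "moment": the same for the moment, N m; "grip_width": finger opening in m; "finger_force": force on a finger pad.
Only numpy, scipy, OpenCV 4.12 (cv2) and the standard library are available. Lean on these libraries where they do the work, as an engineer would, in place of code of your own. Each camera call takes 0.05 s, during which the arm holds its last target. There are 200 camera calls.

## Working session

There is one attempt and no reset: what is moved stays moved. The work goes in short steps, Python scripts to look and compute and a tool call to move; the robot and the scene stay as the last step left them, time stands still between calls to the robot, and variables do not carry over. Pictures are saved under pics/ and viewed, at most 10 in all, crops included, and the job is handed in when it is done.

```bash
ls; mkdir -p pics; python3 - <<'E'
from workcell import bot, grab_frame, calibration
import cv2,numpy as np
s=bot.observe();print(s['clock'],s['position'],s['tool_rot'],s['grip_width'])
for n in("scene","side"):
    im,d=grab_frame(n);cv2.imwrite(f'pics/{n}.png',im);np.save(f'pics/{n}.npy',d);print(n,calibration(n))
E
```

```text
pics
0.0 [0.24199619 0.57583823 0.20090487] [-3.14041314e+00  6.95368374e-05  2.74381579e+00] 0.08545979191583154
scene {'vfov': 57.152648995374534, 'cx': 273.12526421365084, 'cy': 210.7085769863731, 'eye': array([ 0.18104454, -0.61419491,  0.67851277]), 'attitude': array([-2.24954057, -0.01773   , -0.62306004])}
side {'vfov': 53.54195138213362, 'cx': 277.4167791697034, 'cy': 203.90063801972005, 'eye': array([0.34857839, 0.9899052 , 0.59740646]), 'attitude': array([-2.03842939, -0.02124068, -2.90702101])}
```

View pics/scene.png

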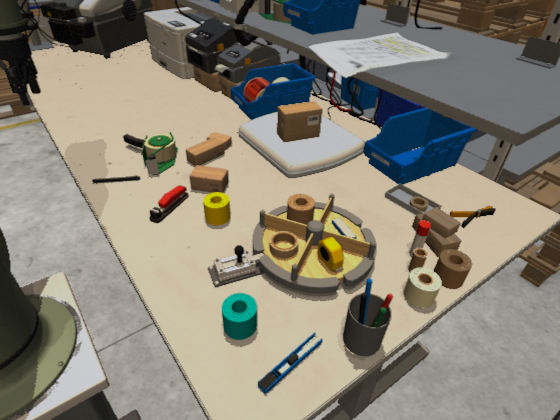

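View pics/side.png

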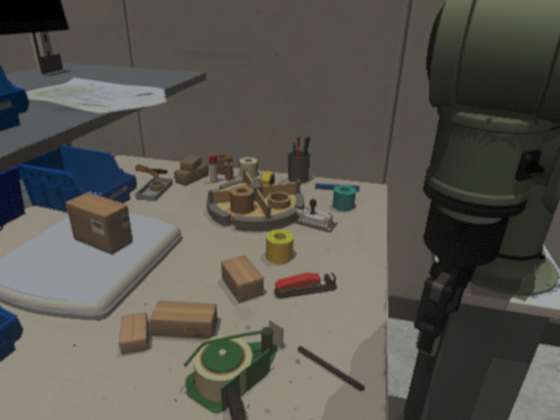

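Candidates for the full roll, in scene pixels: brown roll in the carousel's left bay (300,207); stub in the front bay (285,243); loose brown roll (455,268); cream (422,287); turquoise (240,315); yellow (217,208). By the description it is (300,207). I'll check it in a crop and measure the hub, knob and posts.

```bash
cat > h.py <<'E'
import numpy as np,cv2
from scipy.spatial.transform import Rotation as R
from workcell import bot,grab_frame,calibration
def ray(c,u,v,H=420):
    f=H/2/np.tan(np.radians(c['vfov']/2)); A=R.from_euler('xyz',c['attitude']).as_matrix()
    return A@np.stack([(np.asarray(u)-c['cx'])/f,(np.asarray(v)-c['cy'])/f,np.ones(np.shape(u))])
def plane(c,u,v,z):
    r=ray(c,u,v); return c['eye']+(z-c['eye'][2])/r[2]*r
def cloud(c,d):
    v,u=np.mgrid[0:420,0:560]; r=ray(c,u.ravel(),v.ravel())
    return (c['eye'][:,None]+r*d.ravel()).T.reshape(420,560,3)
E
python3 - <<'E'
from h import *
for n,(x,y,w,h) in {"scene":(195,175,200,130),"side":(190,160,160,80)}.items():
    c=calibration(n);im=cv2.imread(f'pics/{n}.png');P=cloud(c,np.load(f'pics/{n}.npy'))
    big=cv2.resize(im[y:y+h,x:x+w],None,fx=4,fy=4,interpolation=cv2.INTER_CUBIC);cv2.imwrite(f'pics/{n}_c.png',big)
    # hub top, guess
    p={"scene":[(316,226),(240,250),(240,315)],"side":[(257,180),(313,204)]}[n]
    for q in p: print(n,q,P[q[1],q[0]].round(3),plane(c,*q,.084).round(3),plane(c,*q,.074).round(3))
    sub=P[y:y+h,x:x+w].reshape(-1,3)
    m=(abs(sub[:,2]-.036)<.006)
    print(sub[m].mean(0))
    t=(sub[:,2]>.079)&(sub[:,2]<.09);print('hub pts',t.sum(),np.median(sub[t],0))
E
```

```text
scene (316, 226) [ 0.668 -0.126  0.086] [ 0.669 -0.125  0.084] [ 0.678 -0.117  0.074]
scene (240, 250) [ 0.487 -0.081  0.072] [ 0.481 -0.092  0.084] [ 0.486 -0.083  0.074]
scene (240, 315) [ 0.399 -0.221  0.062] [ 0.392 -0.235  0.084] [ 0.395 -0.229  0.074]
[ 0.63161615 -0.12937404  0.03573566]
hub pts 532 [ 0.66013904 -0.13272666  0.08446531]
side (257, 180) [ 0.701 -0.243  0.039] [ 0.673 -0.143  0.084] [ 0.679 -0.165  0.074]
side (313, 204) [ 0.485 -0.064  0.066] [ 0.48  -0.028  0.084] [ 0.483 -0.048  0.074]
[ 0.64396112 -0.09549653  0.03615992]
hub pts 328 [ 0.66580612 -0.11633758  0.08408225]
```

View pics/scene_c.png

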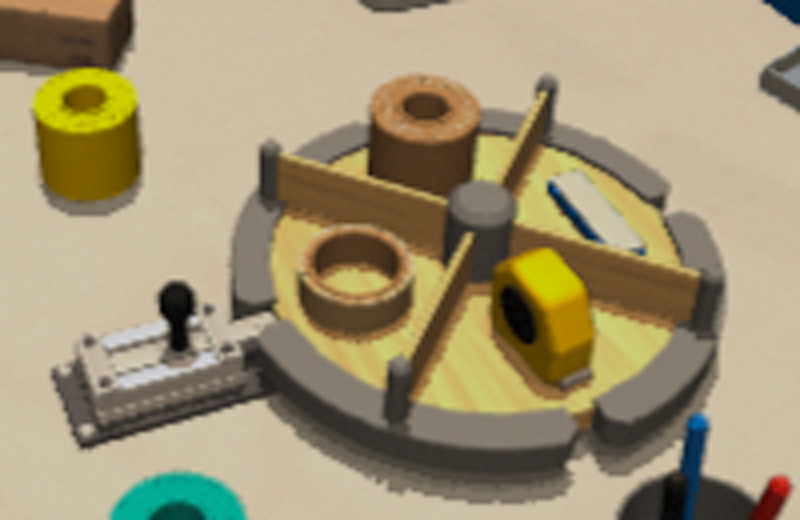

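The crop confirms it: a tall brown roll stands in the left bay (crop 425,130). The stub is in front, the blade box at the back and the tape measure on the right. Post tops in the crop are at (270,148), (400,366), (547,84) and (711,268), with the knob at (177,298) and the hub top at (481,198). The left bay needs a +90° turn (anticlockwise).

```bash
python3 - <<'E'
from h import *
c=calibration("scene")
f=lambda u,v,z:plane(c,195+u/4,175+v/4,z)
p3,p0,p2,p1=[f(u,v,.077) for u,v in((270,148),(400,366),(547,84),(711,268))]
hub=f(481,198,.084);k=f(177,298,.066)
print('posts',[p.round(3) for p in(p0,p1,p2,p3)],'mean',((p0+p1+p2+p3)/4).round(4),'hub',hub.round(4),'knob',k.round(4))
ctr=((p0+p1+p2+p3)/4)
for p in(p0,p1,p2,p3,k): d=p-ctr;print(np.hypot(*d[:2]).round(4),np.degrees(np.arctan2(d[1],d[0])).round(1))
P=cloud(c,np.load('pics/scene.npy'));im=cv2.imread('pics/scene.png')
m=(im.max(2)<70);m[:235]=0;m[262:]=0;m[:,:230]=0;m[:,250:]=0
q=P[m];q=q[(q[:,2]>.055)&(q[:,2]<.08)];print('knob pts',len(q),q.mean(0),q.min(0),q.max(0))
print(R.from_euler('xyz',bot.observe()['tool_rot']).as_matrix().round(3))
s=bot.observe();print(s['position'])
E
```

```text
posts [array([ 0.554, -0.193,  0.077]), array([ 0.746, -0.235,  0.077]), array([ 0.788, -0.052,  0.077]), array([ 0.6  , -0.004,  0.077])] mean [ 0.6718 -0.1209  0.077 ] hub [ 0.6715 -0.12    0.084 ] knob [ 0.4894 -0.0734  0.066 ]
0.1385 -148.6
0.1358 -57.0
0.1348 30.9
0.1371 121.4
0.1885 165.4
knob pts 67 [ 0.48450944 -0.07893627  0.07042836] [ 0.47712903 -0.08573066  0.05724938] [ 0.49270003 -0.06947361  0.07725417]
[[-0.922  0.387 -0.   ]
 [ 0.387  0.922 -0.001]
 [-0.    -0.001 -1.   ]]
[0.24202845 0.57588797 0.20101138]
```

Left bay is confirmed and the front direction is about 166.2° from the axis at (0.672, -0.121). I'll travel at z = 0.2 with the fingers closed, to a point inside the knob (160 mm from the axis).

Units first: shifts go in mm and turns go in units of 0.25 rad. So -0.21 m is -210, -0.208 m is -208.

>>> hand_motion(plan=[{"aperture":0,"d":[-42,-42,0]},{"aperture":0,"d":[-84,-83,0]},{"aperture":0,"d":[-126,-125,0]},{"aperture":0,"d":[-168,-167,0]},{"aperture":0,"d":[-210,-208,0]}], grip_n=40)

```text
clock: 0.72
position: [0.3555, 0.3011, 0.2015]
tool_rot: [-3.142, 0.0, 2.744]
force: [1.3, 0.2, 0.1]
grip_width: 0.0
finger_force: 0.0
```

>>> hand_motion(plan=[{"aperture":0,"d":[-42,-42,0]},{"aperture":0,"d":[-84,-83,0]},{"aperture":0,"d":[-126,-125,0]},{"aperture":0,"d":[-168,-167,0]},{"aperture":0,"d":[-210,-208,0]}])

```text
clock: 1.35
position: [0.4685, 0.0281, 0.2016]
tool_rot: [3.141, 0.0, 2.744]
force: [0.2, 1.2, 1.1]
grip_width: 0.0
finger_force: 0.0
```

>>> hand_motion(plan=[{"aperture":0,"d":[-44,-43,0]},{"aperture":0,"d":[-88,-85,0]},{"aperture":0,"d":[-88,-85,0],"turn_vec":[0,0,-0.628]},{"aperture":0,"d":[-88,-85,0],"turn_vec":[0,0,-0.628]}])

```text
clock: 1.85
position: [0.5161, -0.0828, 0.2011]
tool_rot: [3.142, -0.001, 2.899]
force: [0.5, 0.2, 0.4]
grip_width: -0.0
finger_force: 0.0
```

```bash
python3 - <<'E'
from h import *
s=bot.observe();print(s['position'],s['tool_rot'],s['qpos'].round(2) if hasattr(s['qpos'],'round') else s['qpos'])
im,d=grab_frame('wrist');c=calibration('wrist');cv2.imwrite('pics/w1.png',im);np.save('pics/w1.npy',d);print(c)
E
```

```text
[ 0.51609176 -0.08278996  0.20114583] [ 3.14152247e+00 -8.07317258e-04  2.89935024e+00] [-0.1   0.37  0.19  1.88 -0.09  0.91  1.46]
{'vfov': 63.76761292698914, 'cx': 279.60525319300797, 'cy': 208.86674988744159, 'eye': array([ 0.43425047, -0.06256845,  0.37187897]), 'attitude': array([2.80812295e+00, 2.01693064e-04, 1.32800778e+00])}
```

View pics/w1.png

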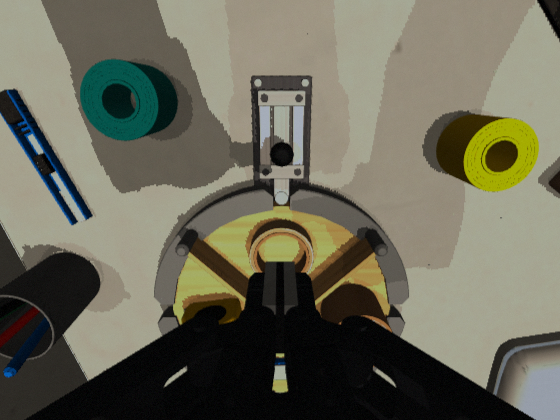

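The wrist view shows the knob cap at (282,154) straight above the stub, and the front posts at (184,241) and (377,242). The blade nose is in the slot at (281,198).

```bash
python3 - <<'E'
from h import *
c=calibration('wrist')
k=plane(c,282,153,.070);a=plane(c,184,240,.077);b=plane(c,377,241,.077);n=plane(c,281,199,.036)
print(k,a,b,n)
m=(a+b)/2;d=(a-b)[:2];L=np.hypot(*d);print('post sep (195)',L)
u=np.array([d[1],-d[0]])/L*1; 
if u[0]>0:u=-u
ax=m[:2]-u*.0976;print('u',u,np.degrees(np.arctan2(u[1],u[0])),'axis',ax,'knob in frame',(k[:2]-ax)@u,(k[:2]-ax)@[-u[1],u[0]])
s=bot.observe();T=R.from_euler('xyz',s['tool_rot']).as_matrix();p=s['position'][:2]
l=np.array([u[1],-u[0]]);print('tcp radial/left',(p-ax)@u,(p-ax)@l,'tool x ang',np.degrees(np.arctan2(T[1,0],T[0,0])),'post3/0',[((q[:2]-ax)@u,(q[:2]-ax)@l) for q in(a,b)])
E
```

```text
[ 0.48489094 -0.07296537  0.07      ] [ 0.54198672 -0.18337163  0.077     ] [ 0.58731525 -0.00463141  0.077     ] [ 0.53695655 -0.08657812  0.036     ]
post sep (195) 0.1843983249662408
u [-0.96931585  0.24581858] 165.76978547743911 axis [ 0.65925621 -0.11799341] knob in frame 0.18008375248862538 -0.0007841664149794217
tcp radial/left 0.14756319043249194 -0.0005555548145307065 tool x ang 166.02104873599254 post3/0 [(np.float64(0.09759999999999994), np.float64(-0.09219916248312038)), (np.float64(0.09759999999999992), np.float64(0.0921991624831204))]
```

In the tool's units: 0.05 m is 50, 0.153 m is 153.

>>> hand_motion(plan=[{"aperture":0,"d":[0,0,50]},{"aperture":0,"d":[0,0,100]},{"aperture":0,"d":[0,0,140]},{"aperture":0,"d":[0,0,153]},{"aperture":0,"d":[0,0,153]}])

```text
clock: 2.52
position: [0.5163, -0.0821, 0.0487]
tool_rot: [-3.141, -0.001, 2.9]
force: [0.6, -0.7, -0.4]
grip_width: -0.0003
finger_force: 0.0
```

>>> hand_motion(plan=[{"aperture":0,"d":[8,0,0]},{"aperture":0,"d":[16,0,0]},{"aperture":0,"d":[24,0,0]},{"aperture":0,"d":[30,0,0]},{"aperture":0,"d":[34,0,0]}])

```text
clock: 3.15
position: [0.483, -0.0743, 0.0486]
tool_rot: [3.142, 0.0, 2.901]
force: [0.2, 0.5, -0.4]
grip_width: 0.0001
finger_force: 0.0
```

```bash
python3 - <<'E'
from h import *
c=calibration('wrist');im,d=grab_frame('wrist');cv2.imwrite('pics/w2.png',im)
E
```

```text
(no output)
```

View pics/w2.png

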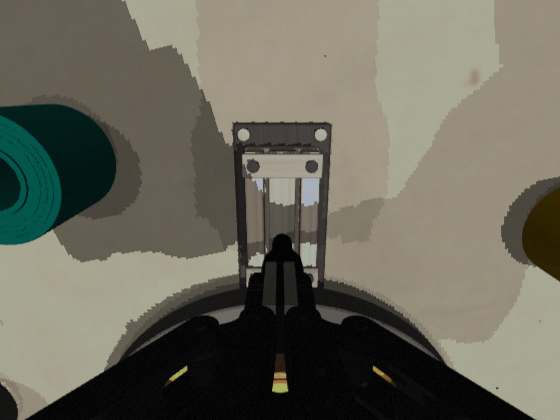

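The knob is now just beyond the fingertips at (281,243), and the fingers are at or near it.

```bash
python3 - <<'E'
from h import *
c=calibration('wrist')
for v in(234,243): p=plane(c,281,v,.073);print(p,(p[:2]-[.670,-.120])@[-.9699,.2436])
E
```

```text
[ 0.46221817 -0.06918205  0.073     ] 0.21390684749145367
[ 0.46672938 -0.07027822  0.073     ] 0.2092643963984875
```

>>> hand_motion(plan=[{"aperture":0,"d":[4,0,0]},{"aperture":0,"d":[8,0,0]},{"aperture":0,"d":[11,0,0]},{"aperture":0,"d":[11,0,0]}])

```text
clock: 3.7
position: [0.4725, -0.0717, 0.0485]
tool_rot: [-3.142, -0.0, 2.901]
force: [0.2, 0.3, 0.4]
grip_width: 0.0
finger_force: 0.0
```

```bash
python3 - <<'E'
from h import *
c=calibration('wrist');im,d=grab_frame('wrist')
cv2.imwrite('pics/w3.png',im)
m=(im.max(2)<45).astype(np.uint8)
col=m[:,276:287].min(1);print('first dark row near centre',np.flatnonzero(col[200:])[:3]+200)
E
```

```text
first dark row near centre [251 252 253]
```

```bash
python3 - <<'E'
from h import *
im=cv2.imread('pics/w3.png')
s,_=grab_frame('scene');s2,_=grab_frame('side')
a=cv2.resize(im[200:320,210:350],None,fx=3,fy=3);b=cv2.resize(s[200:290,200:305],(420,360));b2=cv2.resize(cv2.imread('pics/scene.png')[200:290,200:305],(380,360)) 
cv2.imwrite('pics/m1.png',np.hstack([cv2.resize(a,(380,360)),b]))
E
```

```text
(no output)
```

View pics/m1.png

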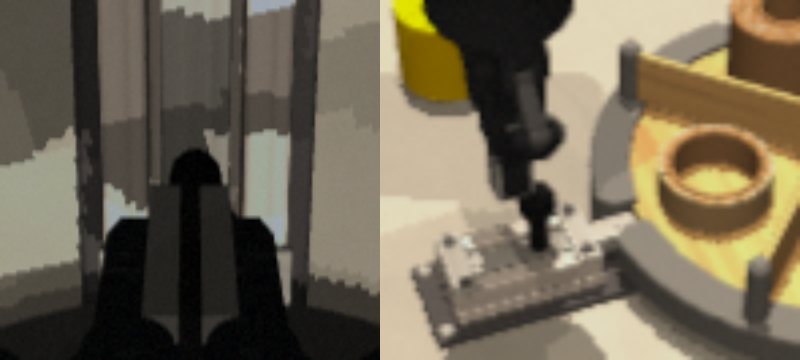

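The scene crop shows the knob still at its home pixel, about (239,250), with the fingertip up and to the left of it at about (232,247). It hasn't been pushed, so I'll check where the fingers really are.

```bash
python3 - <<'E'
from h import *
s=bot.observe();print(s['position'],s['tool_rot'],s['force'])
for n in('scene','side'):
    c=calibration(n);im,d=grab_frame(n);A=R.from_euler('xyz',c['attitude']).as_matrix()
    f=210/np.tan(np.radians(c['vfov']/2))
    pr=lambda p:(lambda q:(f*q[0]/q[2]+c['cx'],f*q[1]/q[2]+c['cy']))(A.T@(np.array(p)-c['eye']))
    print(n,'tcp px',pr(s['position']),'knob home px',pr([.4857,-.0737,.064]),'back',pr([.4585,-.0669,.064]))
    P=cloud(c,d);
    cen=pr(s['position']);x,y=int(cen[0]),int(cen[1])
    m=np.zeros((420,560),bool);m[y-30:y+25,x-25:x+30]=1
    dark=m&(im.max(2)<75)&(d>0);q=P[dark];q=q[(q[:,2]>.04)]
    for lo in np.arange(.04,.13,.01):
        k=q[(q[:,2]>=lo)&(q[:,2]<lo+.01)]
        if len(k):print(lo.round(2),len(k),k.min(0).round(3),k.max(0).round(3))
    cv2.imwrite(f'pics/z_{n}.png',cv2.resize(im[y-45:y+35,x-50:x+50],(400,320),interpolation=cv2.INTER_CUBIC))
cv2.imwrite('pics/z.png',np.hstack([cv2.imread('pics/z_scene.png'),cv2.imread('pics/z_side.png')]))
E
```

```text
[ 0.47280994 -0.07178724  0.04852599] [3.14158598e+00 1.79275551e-04 2.90076466e+00] [ 0.6302669   0.47400393 -0.49110532]
scene tcp px (np.float64(232.91854665985795), np.float64(257.57566744168315)) knob home px (np.float64(237.97366728497786), np.float64(250.87689652045495)) back (np.float64(225.90590984002017), np.float64(254.03069947745917))
0.04 14 [ 0.483 -0.081  0.04 ] [ 0.491 -0.073  0.05 ]
0.05 8 [ 0.482 -0.083  0.051] [ 0.489 -0.074  0.059]
0.06 23 [ 0.478 -0.086  0.061] [ 0.494 -0.073  0.069]
0.07 34 [ 0.478 -0.085  0.07 ] [ 0.493 -0.071  0.077]
0.08 9 [ 0.466 -0.085  0.08 ] [ 0.483 -0.077  0.089]
0.09 27 [ 0.464 -0.087  0.09 ] [ 0.478 -0.069  0.1  ]
0.1 31 [ 0.463 -0.087  0.1  ] [ 0.478 -0.064  0.109]
0.11 5 [ 0.463 -0.084  0.11 ] [ 0.466 -0.067  0.112]
0.12 20 [ 0.456 -0.104  0.122] [ 0.475 -0.058  0.13 ]
side tcp px (np.float64(317.1767607328352), np.float64(208.6805059177923)) knob home px (np.float64(313.1661204434863), np.float64(203.0310273616567)) back (np.float64(322.26574388310615), np.float64(205.242204279558))
0.04 63 [ 0.399 -0.221  0.04 ] [ 0.558 -0.064  0.05 ]
0.05 72 [ 0.399 -0.225  0.05 ] [ 0.558 -0.065  0.06 ]
0.06 97 [ 0.4   -0.218  0.06 ] [ 0.559 -0.062  0.069]
0.07 37 [ 0.478 -0.198  0.07 ] [ 0.56  -0.063  0.08 ]
0.08 14 [ 0.463 -0.188  0.081] [ 0.549 -0.061  0.09 ]
0.09 23 [ 0.464 -0.066  0.09 ] [ 0.481 -0.054  0.099]
0.1 24 [ 0.462 -0.07   0.1  ] [ 0.482 -0.056  0.11 ]
0.11 24 [ 0.461 -0.076  0.11 ] [ 0.482 -0.053  0.119]
0.12 21 [ 0.456 -0.091  0.12 ] [ 0.486 -0.039  0.13 ]
```

View pics/z.png

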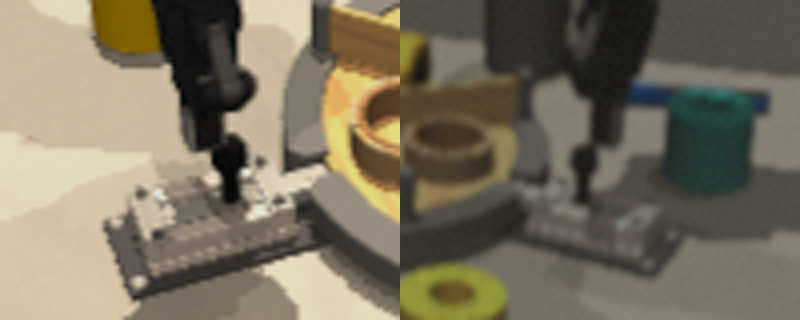

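Both views agree that the visible fingertip is at z ≈ 0.081 while the TCP reads 0.0485. The closed fingers end about 32 mm higher than reported, so they passed over the knob without touching it. I'll move back inside, go lower and check by depth.

>>> hand_motion(plan=[{"aperture":0,"d":[0,0,-15]},{"aperture":0,"d":[-22,0,-15]},{"aperture":0,"d":[-45,0,-15]},{"aperture":0,"d":[-45,0,5]},{"aperture":0,"d":[-45,0,20]}])

```text
clock: 4.58
position: [0.5165, -0.0825, 0.0286]
tool_rot: [3.142, 0.0, 2.901]
force: [-0.2, -0.0, -0.0]
grip_width: -0.0004
finger_force: 0.0
```

```bash
cat > tip.py <<'E'
from h import *
s=bot.observe();p=s['position'];print('tcp',p.round(4),'F',s['force'].round(1))
def tip(n):
    c=calibration(n);im,d=grab_frame(n);P=cloud(c,d)
    m=(im.max(2)<80)&(d>0)&(np.hypot(P[...,0]-p[0],P[...,1]-p[1])<.022)&(P[...,2]<p[2]+.12)&(P[...,2]>p[2]+.005)
    nn,L,st,ce=cv2.connectedComponentsWithStats(m.astype(np.uint8))
    k=1+st[1:,4].argmax();q=P[L==k];z=np.sort(q[:,2]);print(n,len(q),'lowest z',z[:4].round(3),'low 15mm mean',q[q[:,2]<z[2]+.015].mean(0).round(4),q[q[:,2]<z[2]+.015].min(0).round(3),q[q[:,2]<z[2]+.015].max(0).round(3))
    return im
if __name__=='__main__':
    for n in('scene','side'): tip(n)
E
python3 tip.py
```

```text
tcp [ 0.5165 -0.0825  0.0286] F [-0.2 -0.  -0. ]
scene 191 lowest z [0.034 0.036 0.037 0.06 ] low 15mm mean [ 0.5349 -0.0709  0.0357] [ 0.534 -0.072  0.034] [ 0.535 -0.07   0.037]
side 169 lowest z [0.059 0.06  0.061 0.061] low 15mm mean [ 0.515  -0.0738  0.0692] [ 0.504 -0.082  0.059] [ 0.529 -0.067  0.076]
```

The tip is truly at z ≈ 0.060, an offset of about 31 mm. I'll go down 4 mm more and push the knob.

In the tool's units: 0.032 m is 32, 0.026 m is 26.

>>> hand_motion(plan=[{"aperture":0,"d":[0,0,4]},{"aperture":0,"d":[10,0,4]},{"aperture":0,"d":[18,0,4]},{"aperture":0,"d":[26,0,4]},{"aperture":0,"d":[32,0,4]}])

```text
clock: 5.3
position: [0.485, -0.0747, 0.0248]
tool_rot: [3.141, 0.001, 2.901]
force: [2.8, -0.3, -1.3]
grip_width: 0.0
finger_force: 1.7
```

>>> hand_motion(plan=[{"aperture":0,"d":[3,0,0]},{"aperture":0,"d":[5,0,0]},{"aperture":0,"d":[5,0,0]}])

```text
clock: 5.68
position: [0.4805, -0.0737, 0.0246]
tool_rot: [3.142, 0.0, 2.901]
force: [2.7, -0.2, 1.6]
grip_width: -0.0003
finger_force: 1.1
```

```bash
cat > knob.py <<'E'
from h import *
c=calibration('scene');im,d=grab_frame('scene');P=cloud(c,d)
ax=np.array([.670,-.120]);u=np.array([-.9699,.2436]);l=np.array([u[1],-u[0]])
X=(P[...,:2]-ax)@u;Y=(P[...,:2]-ax)@l
m=(im.max(2)<75)&(d>0)&(abs(Y)<.03)&(X>.165)&(X<.25)&(P[...,2]>.04)&(P[...,2]<.08)
for a,b in((.04,.055),(.055,.08)):
    k=m&(P[...,2]>a)&(P[...,2]<b)
    if k.sum():print('z',a,b,k.sum(),'X',X[k].min().round(4),X[k].max().round(4),'mean',X[k].mean().round(4),'Y',Y[k].mean().round(4))
E
python3 knob.py; python3 - <<'E'
from workcell import bot
s=bot.observe();print(s['position'],s['force'])
E
```

```text
z 0.04 0.055 18 X 0.2109 0.2207 mean 0.2166 Y -0.0043
z 0.055 0.08 114 X 0.1891 0.2256 mean 0.2101 Y -0.0075
[ 0.48047931 -0.07366409  0.02454264] [ 2.19956548 -0.27191694  1.33230672]
```

The knob is about 27 mm back with roughly 3 N of contact force. I'll nudge to the stop, then raise, move to the left of post_3 and check the bolt.

>>> hand_motion(plan=[{"aperture":0,"d":[2,0,0]},{"aperture":0,"d":[3,0,0]}])

```text
clock: 5.98
position: [0.4802, -0.0735, 0.0249]
tool_rot: [3.141, 0.005, 2.901]
force: [17.1, -4.6, -8.3]
grip_width: 0.0001
finger_force: 9.2
```

>>> hand_motion(plan=[{"aperture":0,"d":[-6,0,0]},{"aperture":0,"d":[-6,0,-40]},{"aperture":0,"d":[-6,0,-90]},{"aperture":0,"d":[-30,40,-90]},{"aperture":0,"d":[-55,80,-90]}])

```text
clock: 6.6
position: [0.5506, -0.0076, 0.1152]
tool_rot: [3.141, -0.0, 2.9]
force: [0.3, -1.0, -0.1]
grip_width: 0.0001
finger_force: 0.0
```

>>> hand_motion(plan=[{"aperture":0,"d":[-20,30,0]},{"aperture":0,"d":[-38,55,0]},{"aperture":0,"d":[-38,55,0]}])

```text
clock: 6.98
position: [0.6003, 0.0378, 0.1137]
tool_rot: [-3.142, -0.001, 2.903]
force: [-1.1, -0.5, -0.2]
grip_width: -0.0002
finger_force: 0.0
```

```bash
python3 knob.py
python3 - <<'E'
from h import *
s=bot.observe();p=s['position'][:2]-[.670,-.120];print(p@[-.9699,.2436],p@[.2436,.9699])
im,d=grab_frame('wrist');cv2.imwrite('pics/w4.png',im)
c=calibration('scene');im,d=grab_frame('scene');P=cloud(c,d)
ax=np.array([.670,-.120]);hsv=cv2.cvtColor(im,cv2.COLOR_BGR2HSV)
r=np.hypot(P[...,0]-ax[0],P[...,1]-ax[1])
m=(r>.12)&(r<.152)&(P[...,2]>.045)&(P[...,2]<.084)&(hsv[...,1]<70)
n,L,st,ce=cv2.connectedComponentsWithStats(m.astype(np.uint8))
for i in range(1,n):
    if st[i,4]>15:
        q=P[L==i].mean(0);print(st[i,4],ce[i].round(),q.round(4),np.degrees(np.arctan2(q[1]-ax[1],q[0]-ax[0])).round(1))
E
```

```text
z 0.04 0.055 20 X 0.2109 0.2213 mean 0.2169 Y -0.0042
z 0.055 0.08 74 X 0.2072 0.2256 mean 0.217 Y -0.0056
0.10649114967823892 0.13451062827428636
38 [332. 198.] [ 0.7898 -0.0518  0.0684] 29.6
55 [262. 216.] [ 0.5978 -0.0042  0.0662] 122.0
79 [372. 248.] [ 0.741  -0.2404  0.0651] -59.5
74 [294. 271.] [ 0.5513 -0.194   0.065 ] -148.1
```

The bolt hit its stop (17 N, knob at X = 0.217 from the axis), and post_3 is at (262,216). I'll descend to the left of it.

>>> hand_motion(plan=[{"aperture":0,"d":[-4,0,40]},{"aperture":0,"d":[-4,0,75]},{"aperture":0,"d":[-4,0,84]},{"aperture":0,"d":[-4,-6,84]},{"aperture":0,"d":[-4,-12,84]}])

```text
clock: 7.75
position: [0.6016, 0.0226, 0.0319]
tool_rot: [3.141, 0.002, 2.9]
force: [-0.4, -1.1, 0.3]
grip_width: -0.0001
finger_force: 0.0
```

>>> hand_motion(plan=[{"aperture":0,"d":[2,-10,0]},{"aperture":0,"d":[11,-21,0]},{"aperture":0,"d":[19,-32,0]},{"aperture":0,"d":[25,-43,0]},{"aperture":0,"d":[30,-54,0]}])

```text
clock: 8.38
position: [0.5588, -0.0227, 0.0308]
tool_rot: [3.142, 0.001, 2.901]
force: [-0.4, 2.0, 1.7]
grip_width: 0.0004
finger_force: 0.9
```

```bash
cat > posts.py <<'E'
from h import *
ax=np.array([.670,-.120]);u=np.array([-.9699,.2436]);l=np.array([u[1],-u[0]])
s=bot.observe();p=s['position'][:2]-ax;print('finger',(p@u).round(4),(p@l).round(4),'z',s['position'][2].round(4),'F along u,l',(s['force'][:2]@u).round(1),(s['force'][:2]@l).round(1))
c=calibration('scene');im,d=grab_frame('scene');P=cloud(c,d);hsv=cv2.cvtColor(im,cv2.COLOR_BGR2HSV)
r=np.hypot(P[...,0]-ax[0],P[...,1]-ax[1])
m=(r>.12)&(r<.155)&(P[...,2]>.045)&(P[...,2]<.084)&(hsv[...,1]<70)&(hsv[...,2]>60)
n,L,st,ce=cv2.connectedComponentsWithStats(m.astype(np.uint8))
for i in range(1,n):
    if st[i,4]>15:
        q=P[L==i].mean(0)[:2]-ax;print(st[i,4],ce[i].round(),'X,Y',(q@u).round(4),(q@l).round(4),'r',np.hypot(*q).round(4),'a',np.degrees(np.arctan2(q@l,q@u)).round(1))
h=hsv;t=(r<.13)&(P[...,2]>.085)&(P[...,2]<.1)&(hsv[...,0]<20)&(hsv[...,1]>70)
if t.sum():
    q=P[t].mean(0)[:2]-ax;print('roll top',t.sum(),(q@u).round(4),(q@l).round(4))
cv2.imwrite('pics/last.png',im)
E
python3 posts.py
```

```text
finger 0.1316 0.0672 z 0.0308 F along u,l 0.9 1.9
21 [309. 193.] X,Y -0.0486 0.1281 r 0.137 a 110.8
16 [257. 226.] X,Y 0.1261 0.0517 r 0.1363 a 22.3
55 [372. 230.] X,Y -0.1312 -0.0491 r 0.14 a -159.5
55 [323. 275.] X,Y 0.0455 -0.133 r 0.1405 a -71.1
roll top 424 0.0347 0.0694
```

The platter is turning: post_3 is now at about 20.6°, so the finger's half-width is about 11.6 mm. I'll continue to 0°.

In the tool's units: -0.032 m is -32, -0.021 m is -21.

>>> hand_motion(plan=[{"aperture":0,"d":[5,-10,0]},{"aperture":0,"d":[8,-21,0]},{"aperture":0,"d":[10,-32,0]},{"aperture":0,"d":[10,-42,0]},{"aperture":0,"d":[10,-48,0]}])

```text
clock: 9.05
position: [0.5376, -0.067, 0.0305]
tool_rot: [-3.141, -0.0, 2.9]
force: [0.1, 0.5, 0.6]
grip_width: 0.0001
finger_force: 0.4
```

```bash
python3 posts.py
```

```text
finger 0.1413 0.0191 z 0.0305 F along u,l 0.0 0.5
20 [291. 195.] X,Y 0.0016 0.1364 r 0.1364 a 89.3
54 [364. 218.] X,Y -0.139 -0.0009 r 0.139 a -179.6
23 [253. 238.] X,Y 0.1492 0.0166 r 0.1502 a 6.3
60 [345. 271.] X,Y -0.0026 -0.1409 r 0.1409 a -91.1
roll top 439 0.0571 0.0522
```

In the tool's units: -0.001 m is -1, 0.001 m is 1, -0.4 rad is -1.6.

>>> hand_motion(plan=[{"aperture":0,"d":[2,-12,0],"turn_vec":[0,0,-0.32]},{"aperture":0,"d":[2,-23,0],"turn_vec":[0,0,-0.64]},{"aperture":0,"d":[1,-35,0],"turn_vec":[0,0,-0.96]},{"aperture":0,"d":[-1,-46,0],"turn_vec":[0,0,-1.28]},{"aperture":0,"d":[-3,-57,0],"turn_vec":[0,0,-1.6]}])

```text
clock: 9.72
position: [0.5272, -0.1224, 0.0304]
tool_rot: [3.141, -0.0, -2.979]
force: [1.6, 1.7, 0.8]
grip_width: -0.0001
finger_force: 0.6
```

```bash
python3 posts.py
```

```text
finger 0.1379 -0.0371 z 0.0304 F along u,l -1.1 2.0
47 [350. 206.] X,Y -0.1283 0.0517 r 0.1383 a 158.0
26 [263. 255.] X,Y 0.145 -0.0413 r 0.1508 a -15.9
66 [363. 261.] X,Y -0.0558 -0.1295 r 0.1409 a -113.3
18 [274. 265.] X,Y 0.127 -0.0594 r 0.1402 a -25.1
roll top 198 0.056 0.018
```

In the tool's units: 0.001 m is 1, -0.04 m is -40, -0.28 rad is -1.12.

>>> hand_motion(plan=[{"aperture":0,"d":[1,-11,0],"turn_vec":[0,0,-0.32]},{"aperture":0,"d":[1,-21,0],"turn_vec":[0,0,-0.6]},{"aperture":0,"d":[1,-28.5,0],"turn_vec":[0,0,-0.8]},{"aperture":0,"d":[0,-34,0],"turn_vec":[0,0,-0.96]},{"aperture":0,"d":[0,-40,0],"turn_vec":[0,0,-1.12]}])

```text
clock: 10.4
position: [0.5337, -0.1615, 0.0304]
tool_rot: [3.141, 0.0, -2.702]
force: [0.2, 2.2, 0.5]
grip_width: -0.0001
finger_force: 0.6
```

>>> hand_motion(plan=[{"aperture":0,"d":[0.5,-3,0],"turn_vec":[0,0,-0.08]},{"aperture":0,"d":[1,-6,0],"turn_vec":[0,0,-0.16]},{"aperture":0,"d":[1,-8.5,0],"turn_vec":[0,0,-0.24]},{"aperture":0,"d":[1,-11,0],"turn_vec":[0,0,-0.32]},{"aperture":0,"d":[1,-13,0],"turn_vec":[0,0,-0.36]}])

```text
clock: 11.02
position: [0.5381, -0.1741, 0.0305]
tool_rot: [3.141, -0.0, -2.612]
force: [-0.5, 0.9, 0.4]
grip_width: -0.0001
finger_force: 0.5
```

```bash
python3 posts.py
```

```text
finger 0.1148 -0.0846 z 0.0305 F along u,l 0.7 0.8
34 [333. 199.] X,Y -0.1006 0.0937 r 0.1375 a 137.0
51 [262. 215.] X,Y 0.0971 0.0966 r 0.137 a 44.8
65 [372. 248.] X,Y -0.0973 -0.101 r 0.1402 a -133.9
16 [280. 267.] X,Y 0.1238 -0.0874 r 0.1516 a -35.2
18 [284. 269.] X,Y 0.1179 -0.0942 r 0.1509 a -38.6
37 [294. 272.] X,Y 0.0979 -0.1008 r 0.1405 a -45.8
roll top 3 -0.0718 -0.0053
```

The platter is about 0.6° short of a full quarter turn compared with the starting post angles, well inside the 4° capture range. I'll back off, rise, and go round to the outside of the knob.

Units first: shifts go in mm and turns go in units of 0.25 rad. So -0.095 m is -95, 0.08 m is 80, 0.36 rad is 1.44.

>>> hand_motion(plan=[{"aperture":0,"d":[0,8,0]},{"aperture":0,"d":[2,8,-45]},{"aperture":0,"d":[2,8,-95]},{"aperture":0,"d":[10,40,-95],"turn_vec":[0,0,0.72]},{"aperture":0,"d":[20,80,-95],"turn_vec":[0,0,1.44]}])

```text
clock: 11.7
position: [0.48, -0.1142, 0.126]
tool_rot: [-3.141, 0.002, -2.979]
force: [-0.1, 2.0, 0.2]
grip_width: 0.0003
finger_force: 0.0
```

```bash
python3 - <<'E'
from h import *
ax=np.array([.670,-.120]);u=np.array([-.9699,.2436])
s=bot.observe();T=R.from_euler('xyz',s['tool_rot']).as_matrix();t=np.append(ax+.255*u,s['position'][2])
print('delta tool',T.T@(t-s['position']),'rz',-(2.8955-s['tool_rot'][2]+np.pi)%(2*np.pi)-np.pi)
E
python3 posts.py; python3 knob.py
```

```text
delta tool [ 4.74644543e-02  6.48820276e-02 -8.43290689e-05] rz 0.4083138930084438
finger 0.1857 -0.0407 z 0.126 F along u,l 0.6 1.9
34 [333. 198.] X,Y -0.1006 0.094 r 0.1377 a 136.9
60 [373. 248.] X,Y -0.0982 -0.1006 r 0.1406 a -134.3
50 [294. 270.] X,Y 0.0977 -0.1001 r 0.1399 a -45.7
roll top 512 0.0787 -0.0034
z 0.04 0.055 19 X 0.2133 0.2211 mean 0.2172 Y -0.0044
z 0.055 0.08 69 X 0.2079 0.2258 mean 0.2174 Y -0.0054
```

In the tool's units: 0.065 m is 65, 0.06 m is 60, 0.408 rad is 1.632.

>>> hand_motion(plan=[{"aperture":0,"d":[24,32,0],"turn_vec":[0,0,0.6]},{"aperture":0,"d":[48,65,0],"turn_vec":[0,0,1.2]},{"aperture":0,"d":[48,65,0],"turn_vec":[0,0,1.632]},{"aperture":0,"d":[48,65,30],"turn_vec":[0,0,1.632]},{"aperture":0,"d":[48,65,60],"turn_vec":[0,0,1.632]}])

```text
clock: 12.42
position: [0.4227, -0.0586, 0.0651]
tool_rot: [3.141, 0.002, 2.904]
force: [1.1, -1.6, -0.7]
grip_width: 0.0
finger_force: 0.0
```

```bash
python3 posts.py|head -1
```

```text
finger 0.2549 -0.0007 z 0.0651 F along u,l -1.5 -1.2
```

>>> hand_motion(plan=[{"aperture":0,"d":[0,0,20]},{"aperture":0,"d":[0,0,40]},{"aperture":0,"d":[0,0,40]}])

```text
clock: 12.85
position: [0.4217, -0.0588, 0.0252]
tool_rot: [-3.141, -0.002, 2.903]
force: [-1.0, -0.9, -0.3]
grip_width: -0.0003
finger_force: 0.0
```

```bash
python3 posts.py|head -1
```

```text
finger 0.2558 -0.0012 z 0.0252 F along u,l 0.7 -1.1
```

In the tool's units: -0.038 m is -38, -0.032 m is -32.

>>> hand_motion(plan=[{"aperture":0,"d":[-10,0,0]},{"aperture":0,"d":[-18,0,0]},{"aperture":0,"d":[-25,0,0]},{"aperture":0,"d":[-32,0,0]},{"aperture":0,"d":[-38,0,0]}])

```text
clock: 13.52
position: [0.4594, -0.0681, 0.0255]
tool_rot: [-3.142, -0.0, 2.903]
force: [-3.3, 1.4, 1.8]
grip_width: 0.0001
finger_force: 1.7
```

```bash
python3 posts.py|head -1
```

```text
finger 0.2169 -0.0009 z 0.0255 F along u,l 3.6 0.6
```

>>> hand_motion(plan=[{"aperture":0,"d":[-3,0,0]},{"aperture":0,"d":[-5,0,0]},{"aperture":0,"d":[-5,0,0]}])

```text
clock: 13.95
position: [0.4642, -0.0692, 0.0255]
tool_rot: [-3.142, 0.0, 2.903]
force: [-1.6, -0.5, 2.0]
grip_width: -0.0003
finger_force: 0.6
```

```bash
python3 posts.py; python3 knob.py
```

```text
finger 0.212 -0.0009 z 0.0255 F along u,l 1.4 -0.8
35 [333. 199.] X,Y -0.1007 0.0941 r 0.1378 a 136.9
52 [262. 215.] X,Y 0.0977 0.0958 r 0.1368 a 44.4
63 [372. 248.] X,Y -0.0977 -0.1008 r 0.1403 a -134.1
59 [294. 271.] X,Y 0.0974 -0.1002 r 0.1398 a -45.8
roll top 512 0.0788 -0.0032
z 0.04 0.055 17 X 0.1873 0.1941 mean 0.1907 Y -0.0045
z 0.055 0.08 98 X 0.1816 0.2216 mean 0.1992 Y -0.0087
```

Close to home. I'll press in small steps until the stop is felt.

>>> hand_motion(plan=[{"aperture":0,"d":[-1.5,0,0]},{"aperture":0,"d":[-3,0,0]},{"aperture":0,"d":[-3,0,0]}])

```text
clock: 14.42
position: [0.4656, -0.0696, 0.0253]
tool_rot: [-3.141, -0.003, 2.903]
force: [-9.6, 3.7, 6.3]
grip_width: -0.0002
finger_force: 4.8
```

```bash
python3 knob.py; python3 posts.py | head -1
```

```text
z 0.04 0.055 17 X 0.1849 0.193 mean 0.1885 Y -0.0048
z 0.055 0.08 99 X 0.1807 0.2197 mean 0.1982 Y -0.0085
finger 0.2105 -0.0009 z 0.0253 F along u,l 9.3 0.7
```

The stop is felt (10 N), and the stem has travelled about 28 mm from fully back, so the bolt is home. I'll back off, rise and verify.

>>> hand_motion(plan=[{"aperture":0,"d":[8,0,0]},{"aperture":0,"d":[15,0,0]},{"aperture":0,"d":[15,0,-50]},{"aperture":0,"d":[15,0,-100]},{"aperture":0,"d":[15,0,-150]}])

```text
clock: 15.15
position: [0.4521, -0.0663, 0.1772]
tool_rot: [3.142, 0.001, 2.903]
force: [1.2, 0.4, 0.4]
grip_width: -0.0002
finger_force: 0.0
```

>>> hand_motion(plan=[{"aperture":0,"d":[0,40,0]},{"aperture":0,"d":[0,80,0]},{"aperture":0,"d":[0,80,0]}])

```text
clock: 15.52
position: [0.4717, 0.0141, 0.1755]
tool_rot: [3.141, 0.001, 2.907]
force: [-0.0, -0.5, -0.6]
grip_width: -0.0001
finger_force: 0.0
```

```bash
python3 posts.py; python3 knob.py
python3 - <<'E'
import cv2
a=cv2.imread('pics/last.png');cv2.imwrite('pics/fin.png',cv2.resize(a[170:310,190:400],None,fx=3.5,fy=3.5))
E
```

```text
finger 0.225 0.0818 z 0.1755 F along u,l -0.1 -0.5
31 [333. 198.] X,Y -0.1002 0.0936 r 0.1371 a 137.0
39 [262. 214.] X,Y 0.0974 0.0967 r 0.1372 a 44.8
41 [373. 246.] X,Y -0.099 -0.1004 r 0.141 a -134.6
26 [294. 267.] X,Y 0.097 -0.0988 r 0.1385 a -45.5
roll top 508 0.0788 -0.0031
z 0.04 0.055 19 X 0.1842 0.1932 mean 0.189 Y -0.0042
z 0.055 0.08 68 X 0.1804 0.1979 mean 0.1898 Y -0.0053
```

View pics/fin.png

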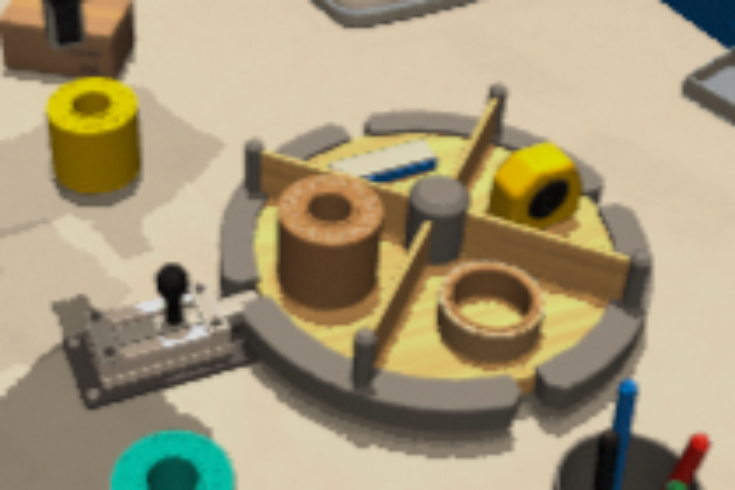

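The full roll stands in the front bay (crop 330,240), the bolt is home with the knob back at its starting place (crop 172,285), and all the goods are upright. Handing in.

```bash
python3 -c "from workcell import job; print(job.job_done())"
```

```text
the job is handed in; nothing more can be done
None
```

The job is handed in: the full tape roll is in the front bay, the bolt is pushed home to its stop, all four goods stand upright, and the arm is clear (no verdict was returned, and I did not re-measure the carton, stapler and box cutter, though the arm stayed well away from them).

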